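# Take the push-fit end cap off the water filter

## Robot

A 6-joint arm with a two-finger parallel gripper is mounted at the origin on a cart in front of the work surface, level with it; the furniture and walls round the work are solid. World frame = base frame: x ahead of the robot, y to its left, z up, the work surface at z = 0. Lengths are in m, angles in rad, forces in N, time in s.
With the tool pointing down it reaches from about 0.25 to 0.725 m from the base axis. Payload 4 kg.
Tool frame: the origin (TCP) lies midway between the tips of the shut fingers; the grasp point (between the pads) lies 19 mm behind it (bot.grip_point_offset is the distance from the TCP to the grasp point, in m); z points along the fingers, y is the line along which they close (so a half turn about z gives the same grasp; the last joint's range is limited). The gripper opens to 85 mm and grips with 20 to 120 N. Pads are 22 mm wide; open, the fingers measure 114 mm over their backs; the gripper's body (76 mm by 85 mm) begins 54 mm behind the grasp point. The pads swing forward as they close: fully open they stand 13 mm farther back than shut.
Start: joints at [-1.147, 0.241, 0.005, 1.335, 0, 1.571], TCP at [0.206, -0.456, 0.198] pointing down, gripper open.
Joint ranges: [-2.72, 2.72], [-1.05, 1.87], [-1.09, 1.28], [-1.99, 2.15], [-1.42, 1.44], [-3.14, 3.14]. Speed limits (rad/s): [2.79, 2.79, 3.14, 3.14, 3.14, 3.14].

## Interface

Orientations are given as a unit quaternion [x, y, z, w].
In Python, from workcell import bot gives the robot as it stands.
- The arm moves only by the tool step_arm, never from a script. Its argument "targets" is text: rows parted by semicolons, each of 7 numbers parted by spaces: the opening, from -1 (shut) to 1 (fully open), so that 0 is half open, then the shift along the world's x, y, z normalised to -1 to 1, where 1 is 0.5 m, then the turn, a rotation vector about the world's x, y, z normalised to -1 to 1, where 1 is pi/4 rad. In form: gripper x y z wx wy wz; .... A call has 1 to 10 rows; each row is the pose to reach, as a shift and turn from the pose commanded when the call began; what a row does not reach only later rows make up. A row lasts 1/12 s, in which the tool goes at most 41.7 mm and 7.16 degrees, less where a joint would pass 70% of its speed; a pose out of reach is approached as far as the arm can. A call with a number of a shift or a turn outside -1 to 1 is refused whole. A call with a gripper value outside its range is refused whole. The fingers move at their own pace and stop on an object; the grip force is fixed at half the most. Time passes only in rows, so rows that repeat a pose let the fingers close. It gives the time, the measured TCP pose, the force, the opening and the grip force at its end, in the units of the state.
- bot.get_obs(): the state, without advancing time (a new reading comes with each control period).
- bot.camera(name): name is "scene" or "top" or "wrist"; returns the picture (480x640x3 uint8, red, green, blue); there is no depth.
- bot.camera_info(name): a dict with "vertical_fov" (degrees; the focal length in pixels is half the picture's height over the tangent of half this angle, whatever the lens; pixels are square), "cx", "cy" (the principal point, pixels), "pose" (4x4, takes a point from camera to world coordinates). Camera axes: x right, y up, looking along -z (the intrinsics and any distortion apply to the point x, -y, -z); pixel columns grow to the right and rows downward; lengths in m; the calibration is good to about 2 mm. A picture is of the moment at which its call begins: read the wrist's pose just before it. camera_info takes no time and is no camera call; for the wrist camera it gives the pose at the moment of the call.
- bot.job_done(): hands the job in; it is judged then, once.
The state is a dict: "clock": time; "joint_pos": joint angles; "joint_vel": joint speeds; "tau": joint torques, N m; "eef_pos": TCP position; "tool_rot": TCP orientation; "ft_force": force on the tool from outside, world axes, zero at the start; "ft_torque": the same for the moment, N m; "grip_width": finger opening in m; "grasp_force": force on a finger pad.
Only numpy, scipy, OpenCV 4.12 (cv2) and the standard library are available. Lean on these libraries where they do the work, as an engineer would, in place of code of your own. Each camera call takes 0.05 s, during which the arm holds its last target. There are 200 camera calls.

## Task

Take the push-fit end cap off the water filter's outlet tube: pinch its finger rest and release collar together until the collar is fully home, and keep it squeezed while you draw the cap straight off the tube. Be gentle: no crushing grip on the collar, no hard shoving or yanking on the tube. Then set the cap down softly, upright on its flat underside, in the white boat-shaped dish, and leave the other things on the worktop where they stand.

Things in the scene. Friction and masses are not known exactly. Their poses are not given: they have to be found in the camera images.
- filter: White worktop water filter, fixed: casing 150 (x) x 250 (y) x 115 mm high, grey cartridge with black ends lying across its back (top 164 mm). Origin on the worktop under its middle; -x is its front, z up. Two level steel tubes stick out of the front along -x, axes at y = +55 and -55 mm, 80 mm up. One carries the push-fit cap, the other a steel hexagon cap that stays; which is which varies.
- tube_axis (a point): Fixed point midway between the two tubes, axes as the filter's, on the level of their axes, where the cap's origin stands along x at the start. The tubes are rigid, 16 mm thick, end 12 mm further to the front (-x) than this point; casing and nuts begin 86 mm behind it (+x). The tube should not bear more than 12 N of push or pull from the cap, in any direction.
- cap: Push-fit end cap, loose, about 0.14 kg. White square housing 36 mm long (x -18 to +18), 34 wide (y), 34 high; origin mid-underside; +x runs along the tube to the filter, z up, bore axis z = 17. The tube enters the 18 mm bore from +x up to x = -12. Two upright plates 26 mm wide, up to z = 63: the grey release collar's (outer face x = +32 at rest) and the white finger rest's, z from 36 (see cap_grip).
- cap_grip (a point): Point at cap x = 0, z = 50 mm, axes as the cap's. The finger rest on the housing's top is a stiff slide, set anywhere: its outer face is between cap x = -8 and -32, not measured (find it by feel). Pinch rest and collar plate together along x from above, fingertips at cap z about 39, above the housing. About 0.5 mm of play along the tube, 1 mm across. Off the tube when drawn 45 mm to -x.
- collar (a joint): How far the release collar is pressed into the cap, m: 0 at rest, 0.006 home. Sprung: moves from about 8 N, home at about 20 N, springs out when let go. Two teeth in the cap sit in a groove of the tube and draw back as it goes in; clear from about 0.005. Over 45 N would crush it.
- collar_face (a point): Middle of the outer face of the collar's thumb plate (the face towards the filter), 50 mm above the cap's underside; axes as the cap's.
- dish: White boat-shaped china dish, loose, 111 mm (x) by 253 mm (y) by 34 mm high. Origin at the middle of its underside; its long way is y. Its inner floor is flat, 10 mm above the worktop, 72 mm (x) by 170 mm (y), with low lips along the sides. The cap fits with its x axis along the dish's y, either way round. China: set down slower than 0.4 m/s, pressing less than 40 N.
- spice_1: Bystander: spice jar with a green lid, 46 mm across, 106 mm high; origin under it.
- salt_shaker: Bystander: clear salt shaker, 44 mm across, 90 mm high; origin under it.
- lemon: Bystander: lemon, 71 mm long, 51 mm high; origin under it.
- teaspoon: Bystander: steel teaspoon, 130 mm long (x), lying; origin under its middle.

How it is judged:
By the outcome, as a careful person would: the job done as asked, in the order asked, and still so for the second after the job is handed in, with the robot touching nothing.
It also fails if it takes over 64 s, if anything falls off the work surface, if the arm or the gripper's body presses on something with over 40 N, if the wrist force passes 120 N, or if a joint passes its speed limit or range.

## Working session

There is one attempt and no reset: what is moved stays moved. The work goes in short steps, Python scripts to look and compute and a tool call to move; the robot and the scene stay as the last step left them, time stands still between calls to the robot, and variables do not carry over. Pictures are saved under pics/ and viewed, at most 10 in all, crops included, and the job is handed in when it is done.

Besides the shell and the picture viewer there is one more tool, called after ">>>" as a command line: name --argument value ..., lists and objects as JSON in quotes. step_arm: Moves the arm, as the interface text tells. Scaled input: -1 to 1 covers 0.5 m each way for a shift and pi/4 rad each way for a turn. Its arguments: {"type":"object","properties":{"targets":{"type":"string"}},"required":["targets"]}

```bash
mkdir -p pics; python3 - <<'E'
from workcell import bot
import cv2
for n in ("scene","top"):
    i=bot.camera_info(n); print(n,i)
    cv2.imwrite(f"pics/{n}0.png",bot.camera(n)[:,:,::-1])
print(bot.get_obs())
E
```

```text
scene {'vertical_fov': 42.28803781647661, 'cx': 334.8479214058588, 'cy': 253.60453071018821, 'pose': array([[-0.74779988,  0.43660532, -0.50017109, -0.05840743],
       [-0.66390786, -0.48646616,  0.56795866,  0.72418461],
       [ 0.00465746,  0.75678694,  0.65364504,  0.93278324],
       [ 0.        ,  0.        ,  0.        ,  1.        ]])}
top {'vertical_fov': 56.07613557019334, 'cx': 318.73960274037785, 'cy': 236.4435673165944, 'pose': array([[-0.01125896,  0.99847363, -0.05407071,  0.55077403],
       [-0.99950746, -0.01282175, -0.02864336, -0.03073214],
       [-0.02929292,  0.05372159,  0.9981262 ,  0.95054436],
       [ 0.        ,  0.        ,  0.        ,  1.        ]])}
{'clock': 0.1, 'joint_pos': array([-1.14698582e+00,  2.41375620e-01,  3.86745245e-03,  1.33519191e+00,
        3.70328109e-05,  1.57078570e+00]), 'joint_vel': array([ 0.00159657, -0.00280532,  0.00402167,  0.00111156, -0.00085424,
       -0.00027557]), 'tau': array([-1.54988552e-04, -3.73137045e+01,  2.53010541e+01,  1.08416102e-02,
       -6.50454922e-06,  2.66511847e-06]), 'eef_pos': array([ 0.2053741 , -0.45519244,  0.19738631]), 'tool_rot': array([ 9.77630414e-01,  2.10327997e-01, -1.82094050e-04, -9.34479323e-04]), 'ft_force': array([0.7473365 , 0.15207682, 0.00846875]), 'ft_torque': array([ 0.00981666,  0.01480151, -0.03685136]), 'grasp_force': 0.0, 'grip_width': 0.08567037677375203}
```

View pics/top0.png

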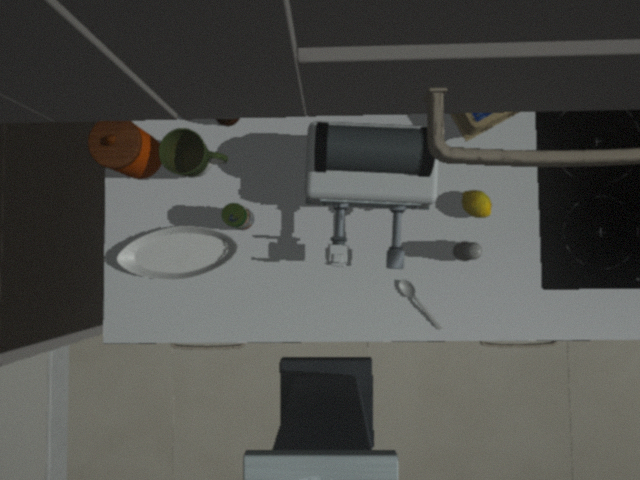

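View pics/scene0.png

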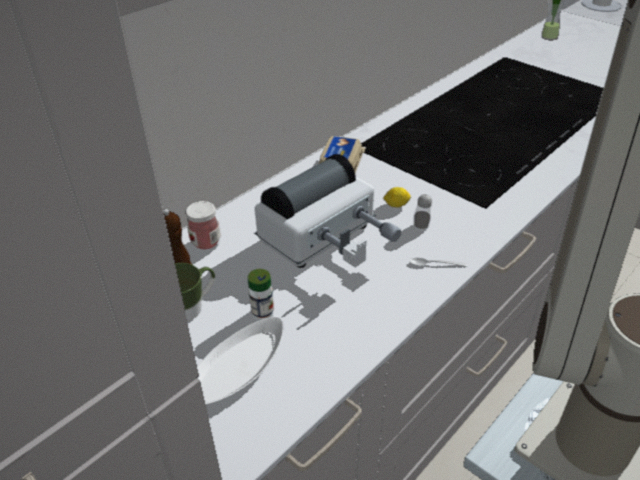

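The top view shows the push-fit cap at about (338,253) on the left (+y) tube, the hexagon cap at (397,258), the dish centred near (174,252) and the spice jar at (236,215). I'll enlarge the cap and dish.

```bash
cat > h.py <<'E'
import numpy as np
from workcell import bot
def ray(n,u,v,info=None):
    i=info or bot.camera_info(n); f=240/np.tan(np.radians(i["vertical_fov"])/2)
    T=np.array(i["pose"]); d=T[:3,:3]@[(u-i["cx"])/f,-(v-i["cy"])/f,-1]
    return T[:3,3],d
def at(n,u,v,z,info=None):
    o,d=ray(n,u,v,info); return np.round(o+d*(z-o[2])/d[2],4)
def px(i,p):
    f=240/np.tan(np.radians(i["vertical_fov"])/2);T=np.array(i["pose"])
    c=T[:3,:3].T@(np.array(p)-T[:3,3]); return i["cx"]-f*c[0]/c[2], i["cy"]+f*c[1]/c[2]
E
python3 - <<'E'
import cv2
a=cv2.imread("pics/top0.png"); 
l=cv2.resize(a[180:290,290:450],None,fx=5,fy=5,interpolation=2)
cv2.imwrite("pics/c1.png",l)
from h import *
print("cap",at("top",338,253,.113),at("top",397,266,.08))
print("dish",at("top",174,252,.034),at("top",117,257,.034),at("top",230,247,.034), at("top",174,227,.034),at("top",174,278,.034))
print("jar",at("top",234,213,.106),"casing front",at("top",307,200,.115),at("top",435,206,.115),"spoon",at("top",404,288,.0),"salt",at("top",467,250,.09))
E
```

```text
cap [ 0.5649 -0.0421  0.113 ] [ 0.5392 -0.1553  0.08  ]
dish [0.5723 0.2932 0.034 ] [0.5634 0.4117 0.034 ] [0.5811 0.1775 0.034 ] [0.6237 0.2935 0.034 ] [0.5191 0.2929 0.034 ]
jar [0.643  0.1535 0.106 ] casing front [0.6645 0.0144 0.115 ] [ 0.6497 -0.2226  0.115 ] spoon [ 0.4921 -0.1804  0.    ] salt [ 0.5681 -0.2863  0.09  ]
```

View pics/c1.png

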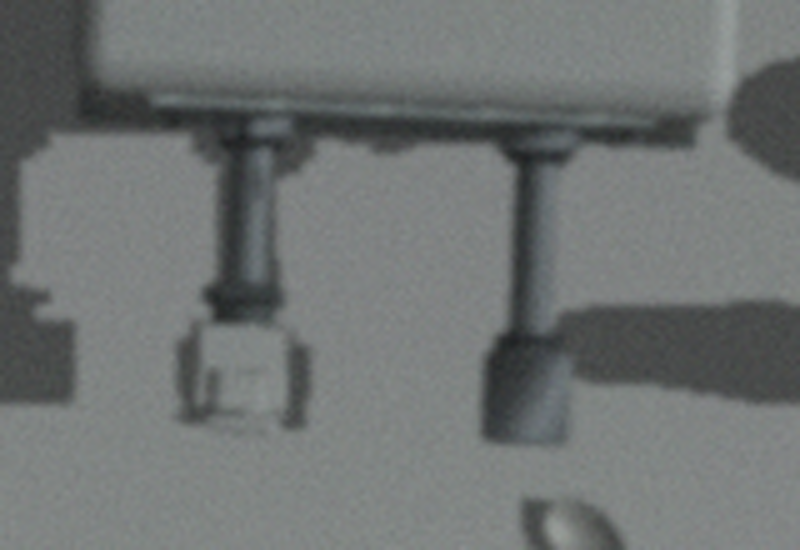

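The crop shows the cap housing at crop x 197–287, the collar plate near y 320 and the left tube running from (255,140) to (245,290). The filter is turned about -3.6°. I'll move over the cap and look closer.

>>> step_arm --targets "1 0.07 0.08 0.04 0 0 0.14;1 0.14 0.16 0.06 0 0 0.28;1 0.21 0.24 0.08 0 0 0.42;1 0.28 0.32 0.1 0 0 0.56;1 0.34 0.40 0.12 0 0 0.69;1 0.40 0.47 0.12 0 0 0.8;1 0.46 0.54 0.12 0 0 0.9;1 0.52 0.61 0.12 0 0 0.95;1 0.58 0.68 0.12 0 0 1;1 0.58 0.68 0.12 0 0 1"

```text
clock: 0.93
eef_pos: [0.4725, -0.1418, 0.2572]
tool_rot: [0.822, 0.569, -0.0, -0.0]
ft_force: [0.4, -0.6, 0.3]
grip_width: 0.0852
grasp_force: 0.0
```

>>> step_arm --targets "1 0.03 0.07 0 0 0 0.14;1 0.06 0.15 0 0 0 0.28;1 0.06 0.15 0 0 0 0.38;1 0.06 0.15 0 0 0 0.38;1 0.06 0.15 0 0 0 0.38;1 0.06 0.15 0 0 0 0.38"

```text
clock: 1.43
eef_pos: [0.5013, -0.0695, 0.2571]
tool_rot: [0.73, 0.683, -0.0, -0.0]
ft_force: [0.1, -0.9, 0.7]
grip_width: 0.0855
grasp_force: 0.0
```

```bash
python3 - <<'E'
from h import *
import cv2
o=bot.get_obs();print(o["clock"],o["eef_pos"],o["tool_rot"],o["joint_pos"],o["ft_force"])
i=bot.camera_info("wrist");print(i)
cv2.imwrite("pics/w1.png",bot.camera("wrist")[:,:,::-1])
for p in ((.565,-.042,.113),(.55,-.15,.08)): print(px(i,p))
E
```

```text
1.4333 [ 0.50130074 -0.06951766  0.25708877] [ 7.30079803e-01  6.83361772e-01 -3.75622037e-04 -1.71658558e-04] [-1.37551248e-01  2.36848916e-01  1.52151805e-01  1.48683887e+00
 -3.67615116e-04  1.49932652e+00] [ 0.14245875 -0.92181978  0.65079607]
{'vertical_fov': 70.97367217219721, 'cx': 318.75706962146455, 'cy': 236.5818371692981, 'pose': array([[ 9.97833985e-01,  6.30957133e-02,  1.86083060e-02,
         5.06300598e-01],
       [-6.57814196e-02,  9.58688797e-01,  2.76746446e-01,
         1.51332104e-03],
       [-3.78060079e-04, -2.77371090e-01,  9.60762788e-01,
         4.32312946e-01],
       [ 0.00000000e+00,  0.00000000e+00,  0.00000000e+00,
         1.00000000e+00]])}
(np.float64(383.97343607638743), np.float64(183.01887117634368))
(np.float64(366.38181940529745), np.float64(276.2882224832307))
```

View pics/w1.png

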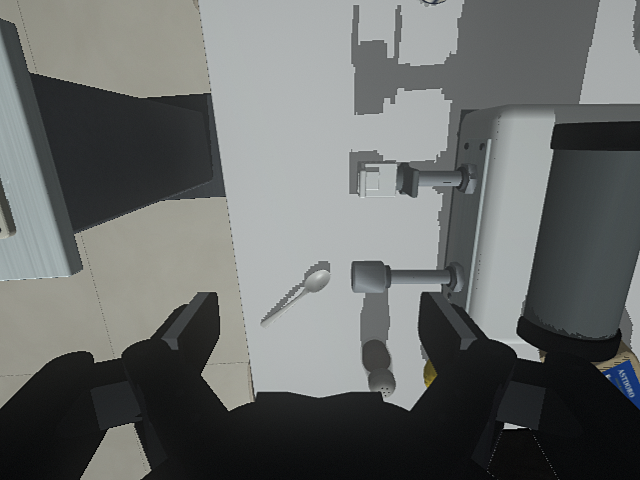

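The wrist view shows the cap at (358–400, 160–197), its collar at (397–417, 163–196) and the tube at row 178. The hexagon cap is at (352–386, 262–293). I'll crop in closer.

```bash
python3 - <<'E'
import cv2
a=cv2.imread("pics/w1.png")
cv2.imwrite("pics/c2.png",cv2.resize(a[145:305,340:500],None,fx=3.7,fy=3.7,interpolation=2))
E
```

```text
(no output)
```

View pics/c2.png

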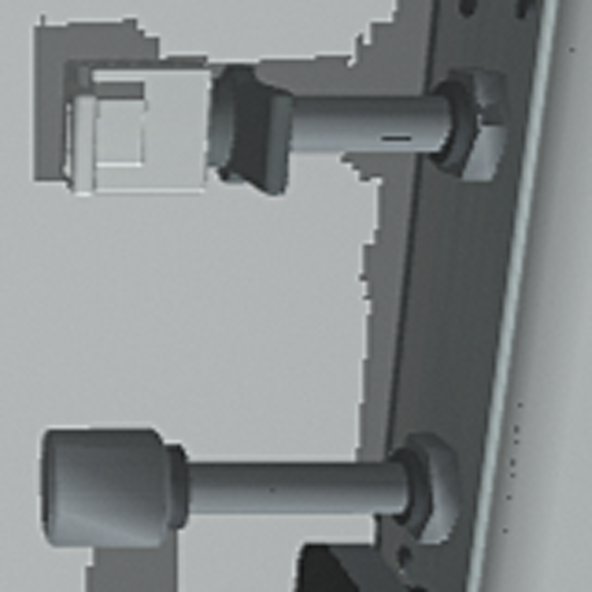

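```bash
python3 - <<'E'
from h import *
c=lambda x,y,z: print((x,y,z),at("wrist",340+x/3.7,145+y/3.7,z))
for a in ((290,122,.08),(440,124,.08),(200,489,.08),(400,488.5,.08),(292,95,.126),(292,192,.126),(272,143,.126),(75,95,.126),(75,192,.126),(97,143,.126),(210,70,.097),(208,190,.097),(92,70,.097)): c(*a)
E
```

```text
(290, 122, 0.08) [ 0.6068 -0.044   0.08  ]
(440, 124, 0.08) [ 0.6488 -0.0474  0.08  ]
(200, 489, 0.08) [ 0.5812 -0.1536  0.08  ]
(400, 488.5, 0.08) [ 0.6421 -0.1574  0.08  ]
(292, 95, 0.126) [ 0.5941 -0.0317  0.126 ]
(292, 192, 0.126) [ 0.5945 -0.0554  0.126 ]
(272, 143, 0.126) [ 0.5894 -0.043   0.126 ]
(75, 95, 0.126) [ 0.5416 -0.0282  0.126 ]
(75, 192, 0.126) [ 0.5409 -0.0518  0.126 ]
(97, 143, 0.126) [ 0.5466 -0.0401  0.126 ]
(210, 70, 0.097) [ 0.5807 -0.0268  0.097 ]
(208, 190, 0.097) [ 0.5801 -0.0587  0.097 ]
(92, 70, 0.097) [ 0.5496 -0.0247  0.097 ]
```

Collar face is at about x=0.594, rest face at about 0.541, axis y≈-0.0415, and the yaw already matches. I'll move above and then descend with the fingers open.

>>> step_arm --targets "1 0.066 0.028 -0.06 0 0 0;1 0.132 0.056 -0.12 0 0 0;1 0.132 0.056 -0.18 0 0 0;1 0.132 0.056 -0.18 0 0 0;1 0.132 0.056 -0.18 0 0 0;1 0.132 0.056 -0.18 0 0 0"

```text
clock: 1.98
eef_pos: [0.5677, -0.042, 0.1688]
tool_rot: [0.73, 0.684, 0.0, 0.0]
ft_force: [-0.0, 0.2, 1.0]
grip_width: 0.0856
grasp_force: 0.0
```

```bash
python3 - <<'E'
from h import *
import cv2
o=bot.get_obs();print(o["clock"],o["eef_pos"],o["tool_rot"],o["ft_force"])
cv2.imwrite("pics/w2.png",bot.camera("wrist")[:,:,::-1])
i=bot.camera_info("wrist")
np.save("w2pose.npy",i["pose"])
for p in ((.594,-.0435,.126),(.541,-.0399,.126),(.562,-.0412,.08)): print(px(i,p))
E
```

```text
1.9833 [ 0.56767998 -0.04203714  0.16875245] [7.29914188e-01 6.83538653e-01 2.10367924e-04 3.78882955e-04] [-0.03556529  0.23295689  0.97356102]
(np.float64(355.68808230408894), np.float64(247.521265150542))
(np.float64(277.97361796856256), np.float64(247.41068009926917))
(np.float64(310.1732740399954), np.float64(229.8992880735145))
```

View pics/w2.png

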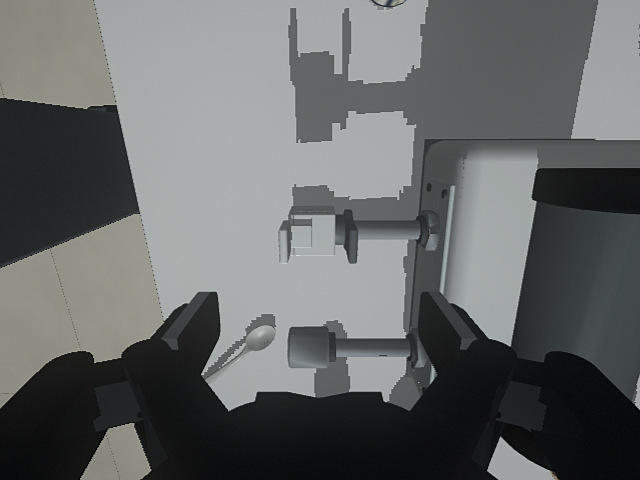

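The picture shows the rest plate's outer face at column 279 and the collar's at about 357, row 247, which matches the prediction within 1 mm. I'll go down to TCP z 0.099 and start closing in steps.

>>> step_arm --targets "1 0 0 -0.04 0 0 0;1 0 0 -0.08 0 0 0;1 0 0 -0.11 0 0 0;1 0 0 -0.14 0 0 0;1 0 0 -0.14 0 0 0;0.6 0 0 -0.14 0 0 0;0.45 0 0 -0.14 0 0 0;0.4 0 0 -0.14 0 0 0;0.4 0 0 -0.14 0 0 0;0.4 0 0 -0.14 0 0 0"

```text
clock: 2.87
eef_pos: [0.5685, -0.0408, 0.0985]
tool_rot: [0.729, 0.684, 0.001, 0.001]
ft_force: [0.4, 0.6, -0.5]
grip_width: 0.0594
grasp_force: 0.0
```

>>> step_arm --targets "0.33 0 0 0 0 0 0;0.33 0 0 0 0 0 0;0.30 0 0 0 0 0 0;0.30 0 0 0 0 0 0;0.30 0 0 0 0 0 0"

```text
clock: 3.28
eef_pos: [0.5677, -0.0407, 0.0972]
tool_rot: [0.729, 0.684, -0.0, -0.0]
ft_force: [1.2, -0.5, 0.7]
grip_width: 0.0557
grasp_force: 0.0
```

>>> step_arm --targets "0.28 0 0 0 0 0 0;0.28 0 0 0 0 0 0;0.28 0 0 0 0 0 0"

```text
clock: 3.53
eef_pos: [0.5678, -0.0407, 0.0973]
tool_rot: [0.729, 0.684, -0.0, -0.0]
ft_force: [0.0, -0.3, 1.1]
grip_width: 0.0547
grasp_force: 0.0
```

>>> step_arm --targets "0.26 0 0 0 0 0 0;0.26 0 0 0 0 0 0;0.26 0 0 0 0 0 0"

```text
clock: 3.78
eef_pos: [0.5678, -0.0407, 0.0973]
tool_rot: [0.729, 0.684, 0.0, 0.0]
ft_force: [-1.0, 0.6, -0.2]
grip_width: 0.0538
grasp_force: 0.0
```

>>> step_arm --targets "0.245 0 0 0 0 0 0;0.245 0 0 0 0 0 0;0.245 0 0 0 0 0 0"

```text
clock: 4.03
eef_pos: [0.5678, -0.0407, 0.0973]
tool_rot: [0.729, 0.684, 0.0, 0.0]
ft_force: [-0.6, -0.4, 0.2]
grip_width: 0.0529
grasp_force: 0.0
```

>>> step_arm --targets "0.23 0 0 0 0 0 0;0.23 0 0 0 0 0 0;0.23 0 0 0 0 0 0"

```text
clock: 4.28
eef_pos: [0.5678, -0.0407, 0.0973]
tool_rot: [0.729, 0.684, 0.0, -0.0]
ft_force: [1.0, 0.5, -0.3]
grip_width: 0.0528
grasp_force: 0.0
```

>>> step_arm --targets "0.22 0 0 0 0 0 0;0.22 0 0 0 0 0 0;0.22 0 0 0 0 0 0"

```text
clock: 4.53
eef_pos: [0.5678, -0.0407, 0.0973]
tool_rot: [0.729, 0.684, 0.0, 0.0]
ft_force: [0.8, -0.8, 0.5]
grip_width: 0.0524
grasp_force: 0.0
```

>>> step_arm --targets "0.21 0 0 0 0 0 0;0.21 0 0 0 0 0 0;0.21 0 0 0 0 0 0"

```text
clock: 4.78
eef_pos: [0.5678, -0.0407, 0.0973]
tool_rot: [0.729, 0.684, 0.0, 0.0]
ft_force: [0.0, -0.5, -0.7]
grip_width: 0.0518
grasp_force: 0.0
```

>>> step_arm --targets "0.195 0 0 0 0 0 0;0.195 0 0 0 0 0 0;0.195 0 0 0 0 0 0"

```text
clock: 5.03
eef_pos: [0.5678, -0.0407, 0.0973]
tool_rot: [0.729, 0.684, 0.0, -0.0]
ft_force: [-0.3, -0.3, -0.4]
grip_width: 0.051
grasp_force: 0.0
```

>>> step_arm --targets "0.18 0 0 0 0 0 0;0.18 0 0 0 0 0 0;0.18 0 0 0 0 0 0"

```text
clock: 5.28
eef_pos: [0.5678, -0.0407, 0.0973]
tool_rot: [0.729, 0.684, -0.0, -0.0]
ft_force: [0.6, 0.4, -0.9]
grip_width: 0.0506
grasp_force: 0.0
```

>>> step_arm --targets "0.165 0 0 0 0 0 0;0.165 0 0 0 0 0 0;0.165 0 0 0 0 0 0"

```text
clock: 5.53
eef_pos: [0.5678, -0.0407, 0.0973]
tool_rot: [0.729, 0.684, 0.0, 0.0]
ft_force: [0.4, -0.6, 0.1]
grip_width: 0.0495
grasp_force: 0.0
```

>>> step_arm --targets "0.15 0 0 0 0 0 0;0.15 0 0 0 0 0 0;0.15 0 0 0 0 0 0"

```text
clock: 5.78
eef_pos: [0.5678, -0.0407, 0.0973]
tool_rot: [0.729, 0.684, -0.0, -0.0]
ft_force: [0.4, 0.5, 0.4]
grip_width: 0.0491
grasp_force: 0.0
```

>>> step_arm --targets "0.135 0 0 0 0 0 0;0.135 0 0 0 0 0 0;0.135 0 0 0 0 0 0"

```text
clock: 6.03
eef_pos: [0.5678, -0.0407, 0.0973]
tool_rot: [0.729, 0.684, -0.0, -0.0]
ft_force: [-0.1, -0.4, -0.0]
grip_width: 0.0483
grasp_force: 0.0
```

```bash
python3 - <<'E'
from h import *
import cv2
o=bot.get_obs();print(o["clock"],o["grip_width"],o["grasp_force"],o["ft_force"])
a=bot.camera("wrist")[:,:,::-1]
cv2.imwrite("pics/w3.png",cv2.resize(a[190:430,160:480],None,fx=2.5,fy=2.5,interpolation=2))
E
```

```text
6.0333 0.04833711970392649 0.0 [-0.05296333 -0.36001821 -0.03138079]
```

View pics/w3.png

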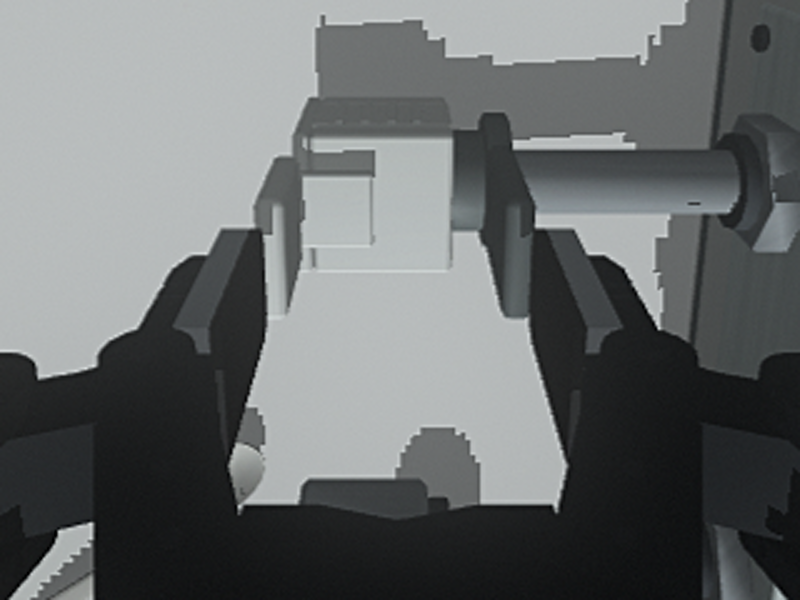

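```bash
python3 - <<'E'
from h import *
i=bot.camera_info("wrist"); o=bot.get_obs();print(o["eef_pos"])
c=lambda p:np.round((np.array(px(i,p))-[160,190])*2.5,0)
for z in(.10,.11,.126):
  for x in(.5436,.592):
    for y in (-.03,-.052): print((x,y,z),c((x,y-.065*(x-.5678),z)))
print("housing top corners",[at("wrist",160+u/2.5,190+v/2.5,.097) for u,v in((452,136),(450,269),(302,269))])
print("plates top",[at("wrist",160+u/2.5,190+v/2.5,.126) for u,v in((533,207),(529,316),(288,315),(258,208),(266,315))])
E
```

```text
[ 0.56779872 -0.04072342  0.09732108]
(0.5436, -0.03, 0.1) [281. 164.]
(0.5436, -0.052, 0.1) [291. 256.]
(0.592, -0.03, 0.1) [504. 164.]
(0.592, -0.052, 0.1) [507. 256.]
(0.5436, -0.03, 0.11) [274. 180.]
(0.5436, -0.052, 0.11) [285. 277.]
(0.592, -0.03, 0.11) [510. 180.]
(0.592, -0.052, 0.11) [513. 277.]
(0.5436, -0.03, 0.126) [262. 209.]
(0.5436, -0.052, 0.126) [275. 315.]
(0.592, -0.03, 0.126) [522. 210.]
(0.592, -0.052, 0.126) [524. 315.]
housing top corners [array([ 0.5811, -0.0255,  0.097 ]), array([ 0.5792, -0.0573,  0.097 ]), array([ 0.5454, -0.0552,  0.097 ])]
plates top [array([ 0.5942, -0.0311,  0.126 ]), array([ 0.593 , -0.0539,  0.126 ]), array([ 0.5462, -0.0507,  0.126 ]), array([ 0.5428, -0.0281,  0.126 ]), array([ 0.5419, -0.0504,  0.126 ])]
```

The picture shows the plates' tops still clear of the fingertips: the tips sit at crop row 230. Scaling by the known opening puts them near z≈0.134, above the plate tops at 0.126. That agrees with feeling no contact, so I'll open, go lower and check.

>>> step_arm --targets "0.6 0 0 0 0 0 0;0.75 0 0 0 0 0 0;0.75 0 0 0 0 0 0;0.75 0 0 0 0 0 0;0.75 0 0 -0.015 0 0 0;0.75 0 0 -0.03 0 0 0;0.75 0 0 -0.04 0 0 0;0.45 0 0 -0.04 0 0 0;0.45 0 0 -0.04 0 0 0;0.45 0 0 -0.04 0 0 0"

```text
clock: 6.92
eef_pos: [0.5678, -0.0407, 0.0772]
tool_rot: [0.729, 0.684, -0.0, -0.0]
ft_force: [0.3, 0.1, 0.4]
grip_width: 0.0617
grasp_force: 0.0
```

```bash
python3 - <<'E'
from h import *
import cv2
o=bot.get_obs();print(o["clock"],o["eef_pos"],o["grip_width"],o["grasp_force"],o["ft_force"])
a=bot.camera("wrist")[:,:,::-1]
cv2.imwrite("pics/w4.png",cv2.resize(a[190:430,160:480],None,fx=2.5,fy=2.5,interpolation=2))
E
```

```text
6.9167 [ 0.56778084 -0.04072153  0.07717528] 0.061652749490191464 0.0 [0.25780561 0.06367478 0.40990576]
```

View pics/w4.png

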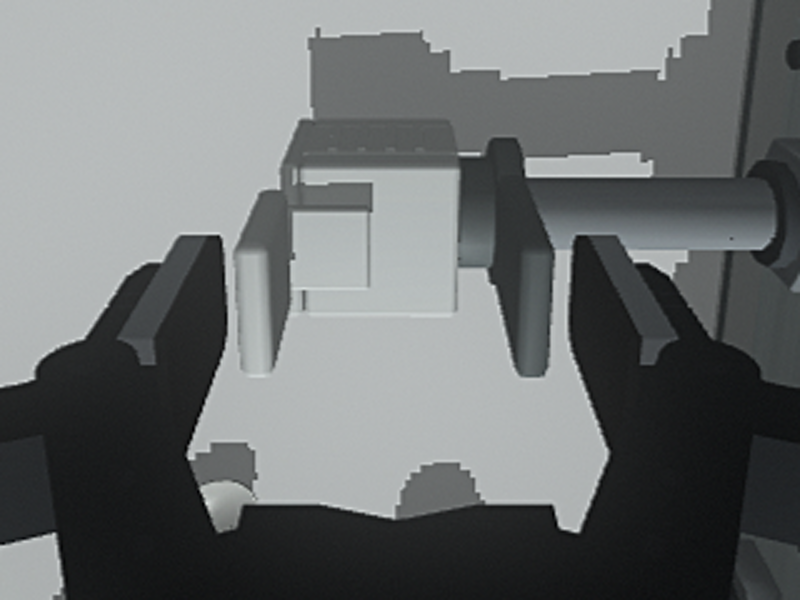

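The fingers now straddle the plates: inner tip edges at crop columns 222 and 575, plates at 237–553, tips at z≈0.117. I'll go 8 mm lower and start the pinch.

>>> step_arm --targets "0.45 0 0 -0.008 0 0 0;0.45 0 0 -0.016 0 0 0;0.35 0 0 -0.016 0 0 0;0.3 0 0 -0.016 0 0 0;0.3 0 0 -0.016 0 0 0;0.3 0 0 -0.016 0 0 0"

```text
clock: 7.47
eef_pos: [0.5679, -0.0407, 0.0694]
tool_rot: [0.729, 0.684, 0.0, 0.0]
ft_force: [-0.4, -0.2, 1.1]
grip_width: 0.0556
grasp_force: 0.0
```

>>> step_arm --targets "0.27 0 0 0 0 0 0;0.27 0 0 0 0 0 0;0.27 0 0 0 0 0 0"

```text
clock: 7.72
eef_pos: [0.5677, -0.0407, 0.0694]
tool_rot: [0.729, 0.684, -0.0, -0.0]
ft_force: [-1.4, 0.3, 0.8]
grip_width: 0.054
grasp_force: 0.4
```

>>> step_arm --targets "0.25 0 0 0 0 0 0;0.25 0 0 0 0 0 0;0.25 0 0 0 0 0 0"

```text
clock: 7.97
eef_pos: [0.5678, -0.0407, 0.0696]
tool_rot: [0.729, 0.684, 0.0, 0.0]
ft_force: [-1.4, 0.5, 2.5]
grip_width: 0.0534
grasp_force: 4.9
```

>>> step_arm --targets "0.235 -0.0008 0 0 0 0 0;0.235 -0.0008 0 0 0 0 0;0.235 -0.0008 0 0 0 0 0"

```text
clock: 8.22
eef_pos: [0.5677, -0.0407, 0.0697]
tool_rot: [0.729, 0.684, 0.0, 0.0]
ft_force: [-0.6, 0.9, 4.3]
grip_width: 0.0527
grasp_force: 9.1
```

>>> step_arm --targets "0.22 -0.0008 0 0 0 0 0;0.22 -0.0008 0 0 0 0 0;0.22 -0.0008 0 0 0 0 0"

```text
clock: 8.47
eef_pos: [0.5674, -0.0407, 0.0698]
tool_rot: [0.729, 0.684, 0.0, 0.0]
ft_force: [-0.4, 0.2, 4.6]
grip_width: 0.0523
grasp_force: 10.2
```

>>> step_arm --targets "0.205 -0.0008 0 0.0012 0 0 0;0.205 -0.0008 0 0.0012 0 0 0;0.205 -0.0008 0 0.0012 0 0 0"

```text
clock: 8.72
eef_pos: [0.567, -0.0407, 0.07]
tool_rot: [0.729, 0.684, 0.0, 0.0]
ft_force: [0.1, 0.8, 2.8]
grip_width: 0.0518
grasp_force: 10.7
```

>>> step_arm --targets "0.19 -0.0008 0 0.0006 0 0 0;0.19 -0.0008 0 0.0006 0 0 0;0.19 -0.0008 0 0.0006 0 0 0"

```text
clock: 8.97
eef_pos: [0.5665, -0.0407, 0.0702]
tool_rot: [0.729, 0.684, 0.0, 0.0]
ft_force: [2.7, 1.0, 1.9]
grip_width: 0.0512
grasp_force: 11.3
```

>>> step_arm --targets "0.175 -0.0003 0 0.0006 0 0 0;0.175 -0.0003 0 0.0006 0 0 0;0.175 -0.0003 0 0.0006 0 0 0"

```text
clock: 9.22
eef_pos: [0.566, -0.0407, 0.0703]
tool_rot: [0.729, 0.684, -0.0, -0.0]
ft_force: [1.3, -0.3, 0.1]
grip_width: 0.0506
grasp_force: 12.2
```

>>> step_arm --targets "0.16 -0.0006 0 0.0006 0 0 0;0.16 -0.0006 0 0.0006 0 0 0;0.16 -0.0006 0 0.0006 0 0 0"

```text
clock: 9.47
eef_pos: [0.5654, -0.0407, 0.0705]
tool_rot: [0.729, 0.684, -0.0, -0.0]
ft_force: [0.9, 0.1, -0.2]
grip_width: 0.0498
grasp_force: 13.2
```

>>> step_arm --targets "0.145 -0.0005 0 0.0004 0 0 0;0.13 -0.0010 0 0.0008 0 0 0;0.13 -0.0010 0 0.0008 0 0 0;0.13 -0.0010 0 0.0008 0 0 0"

```text
clock: 9.8
eef_pos: [0.5646, -0.0407, 0.0708]
tool_rot: [0.729, 0.684, -0.0, -0.0]
ft_force: [0.0, -0.2, -1.7]
grip_width: 0.0486
grasp_force: 15.4
```

>>> step_arm --targets "0.115 -0.0005 0 0.0004 0 0 0;0.1 -0.0010 0 0.0008 0 0 0;0.1 -0.0010 0 0.0008 0 0 0;0.1 -0.0010 0 0.0008 0 0 0"

```text
clock: 10.13
eef_pos: [0.5647, -0.0407, 0.0716]
tool_rot: [0.729, 0.684, -0.0, -0.0]
ft_force: [0.3, -0.3, -1.8]
grip_width: 0.0472
grasp_force: 17.7
```

>>> step_arm --targets "0.085 -0.0008 0 0 0 0 0;0.085 -0.0008 0 0 0 0 0;0.085 -0.0008 0 0 0 0 0"

```text
clock: 10.38
eef_pos: [0.5643, -0.0407, 0.0716]
tool_rot: [0.729, 0.684, -0.0, -0.0]
ft_force: [0.2, -0.4, -1.5]
grip_width: 0.0465
grasp_force: 18.7
```

>>> step_arm --targets "0.07 -0.0008 0 0.0002 0 0 0;0.07 -0.0008 0 0.0002 0 0 0;0.07 -0.0008 0 0.0002 0 0 0"

```text
clock: 10.63
eef_pos: [0.5639, -0.0407, 0.0717]
tool_rot: [0.729, 0.684, 0.0, -0.0]
ft_force: [0.1, 0.8, -1.6]
grip_width: 0.0459
grasp_force: 19.7
```

>>> step_arm --targets "0.055 -0.0006 0 0 0 0 0;0.055 -0.0006 0 0 0 0 0;0.055 -0.0006 0 0 0 0 0"

```text
clock: 10.88
eef_pos: [0.5636, -0.0407, 0.0717]
tool_rot: [0.729, 0.684, 0.0, -0.0]
ft_force: [0.3, -0.0, -1.0]
grip_width: 0.0456
grasp_force: 21.4
```

>>> step_arm --targets "0.045 0 0 0 0 0 0;0.045 0 0 0 0 0 0;0.045 0 0 0 0 0 0"

```text
clock: 11.13
eef_pos: [0.5637, -0.0407, 0.0717]
tool_rot: [0.729, 0.684, 0.0, 0.0]
ft_force: [0.4, -0.1, -1.4]
grip_width: 0.0453
grasp_force: 24.4
```

>>> step_arm --targets "0.035 0 0 0 0 0 0;0.035 0 0 0 0 0 0;0.035 0 0 0 0 0 0"

```text
clock: 11.38
eef_pos: [0.5637, -0.0407, 0.0717]
tool_rot: [0.729, 0.684, 0.0, 0.0]
ft_force: [1.0, 0.4, -1.5]
grip_width: 0.0451
grasp_force: 27.5
```

>>> step_arm --targets "0.028 0 0 0 0 0 0;0.028 0 0 0 0 0 0;0.028 0 0 0 0 0 0"

```text
clock: 11.63
eef_pos: [0.5637, -0.0407, 0.0718]
tool_rot: [0.729, 0.684, 0.0, 0.0]
ft_force: [-0.4, -0.6, -1.4]
grip_width: 0.0445
grasp_force: 29.7
```

The collar is home (the force rises steeply, now about 30 N). Drawing straight off along (-1, +0.065).

>>> step_arm --targets "0.028 -0.002 0.0001 0 0 0 0;0.028 -0.004 0.0003 0 0 0 0;0.028 -0.006 0.0004 0 0 0 0;0.028 -0.006 0.0004 0 0 0 0"

```text
clock: 11.97
eef_pos: [0.5605, -0.0405, 0.0718]
tool_rot: [0.729, 0.684, 0.0, 0.0]
ft_force: [-0.1, -0.4, -1.5]
grip_width: 0.0445
grasp_force: 29.7
```

>>> step_arm --targets "0.028 -0.004 0.0003 0 0 0 0;0.028 -0.008 0.0005 0 0 0 0;0.028 -0.012 0.0008 0 0 0 0;0.028 -0.016 0.001 0 0 0 0;0.028 -0.016 0.001 0 0 0 0"

```text
clock: 12.38
eef_pos: [0.5521, -0.04, 0.0717]
tool_rot: [0.729, 0.684, -0.0, -0.0]
ft_force: [-0.6, -0.0, -1.2]
grip_width: 0.0443
grasp_force: 29.7
```

>>> step_arm --targets "0.028 -0.008 0.0005 0 0 0 0;0.028 -0.016 0.001 0 0 0 0;0.028 -0.024 0.0016 0 0 0 0;0.028 -0.032 0.002 0 0 0 0;0.028 -0.04 0.0026 0 0 0 0;0.028 -0.048 0.0031 0 0 0 0;0.028 -0.056 0.0036 0 0 0 0;0.028 -0.064 0.0042 0 0 0 0;0.028 -0.064 0.0042 0 0 0 0"

```text
clock: 13.13
eef_pos: [0.5194, -0.0378, 0.0716]
tool_rot: [0.729, 0.684, -0.0, -0.0]
ft_force: [0.7, -0.1, -0.6]
grip_width: 0.0444
grasp_force: 29.5
```

>>> step_arm --targets "0.028 -0.012 0.0008 0 0 0 0;0.028 -0.024 0.0016 0 0 0 0;0.028 -0.036 0.0023 0 0 0 0;0.028 -0.048 0.0031 0 0 0 0;0.028 -0.06 0.0039 0 0 0 0;0.028 -0.06 0.0039 0 0 0 0"

```text
clock: 13.63
eef_pos: [0.4889, -0.0358, 0.0716]
tool_rot: [0.729, 0.684, -0.001, -0.001]
ft_force: [-1.1, 0.1, -1.4]
grip_width: 0.0448
grasp_force: 29.6
```

The cap is clear of the tube. Now lift, turn +98° and carry it to the dish, keeping the squeeze.

>>> step_arm --targets "0.028 0 0 0.02 0 0 0;0.028 0 0 0.05 0 0 0;0.028 0 0 0.08 0 0 0;0.028 0 0 0.11 0 0 0;0.028 0 0 0.14 0 0 0;0.028 0 0.02 0.16 0 0 0.08;0.028 0 0.05 0.18 0 0 0.2;0.028 0 0.09 0.18 0 0 0.32;0.028 0 0.13 0.18 0 0 0.44;0.028 0 0.17 0.18 0 0 0.56"

```text
clock: 14.47
eef_pos: [0.4915, 0.0498, 0.1631]
tool_rot: [0.561, 0.828, 0.001, 0.001]
ft_force: [0.6, -0.1, -1.7]
grip_width: 0.0448
grasp_force: 29.6
```

>>> step_arm --targets "0.028 0.015 0.04 0 0 0 0.12;0.028 0.03 0.08 0 0 0 0.24;0.028 0.045 0.12 0 0 0 0.36;0.028 0.06 0.16 0 0 0 0.48;0.028 0.075 0.2 0 0 0 0.6;0.028 0.09 0.24 0 0 0 0.72;0.028 0.11 0.28 0 0 0 0.84;0.028 0.13 0.32 0 0 0 0.96;0.028 0.15 0.36 0 0 0 1;0.028 0.15 0.36 0 0 0 1"

```text
clock: 15.3
eef_pos: [0.5676, 0.233, 0.162]
tool_rot: [0.201, 0.98, 0.002, 0.001]
ft_force: [0.2, -0.6, -1.6]
grip_width: 0.0444
grasp_force: 29.6
```

>>> step_arm --targets "0.028 0.003 0.03 0 0 0 0.12;0.028 0.006 0.06 0 0 0 0.24;0.028 0.01 0.09 0 0 0 0.36;0.028 0.01 0.122 0 0 0 0.48;0.028 0.01 0.122 0 0 0 0.61;0.028 0.01 0.122 0 0 0 0.61;0.028 0.01 0.122 0 0 0 0.61"

```text
clock: 15.88
eef_pos: [0.5707, 0.2898, 0.1621]
tool_rot: [-0.034, 0.999, -0.0, 0.0]
ft_force: [0.1, 0.7, -1.9]
grip_width: 0.0444
grasp_force: 29.6
```

```bash
python3 - <<'E'
from h import *
import cv2
o=bot.get_obs();print(o["clock"],o["eef_pos"],o["tool_rot"])
i=bot.camera_info("wrist");print(i["pose"])
cv2.imwrite("pics/w5.png",bot.camera("wrist")[:,:,::-1])
print(px(i,(.572,.294,.01)),px(i,(.5634,.4117,.034)),px(i,(.5811,.1775,.034)))
E
```

```text
15.8833 [0.57070711 0.28984537 0.16205779] [-3.38272305e-02  9.99427684e-01 -1.24274878e-04  8.99047912e-05]
[[-6.78549673e-02 -9.58342078e-01 -2.77445788e-01  5.00598020e-01]
 [ 9.97695192e-01 -6.51541563e-02 -1.89536308e-02  2.85829680e-01]
 [ 8.73156989e-05 -2.78092427e-01  9.60554316e-01  3.37300311e-01]
 [ 0.00000000e+00  0.00000000e+00  0.00000000e+00  1.00000000e+00]]
(np.float64(322.0573183969207), np.float64(214.37176035283562)) (np.float64(449.9839985052834), np.float64(219.3159457925533)) (np.float64(196.07214537584156), np.float64(221.1823821640328))
```

View pics/w5.png

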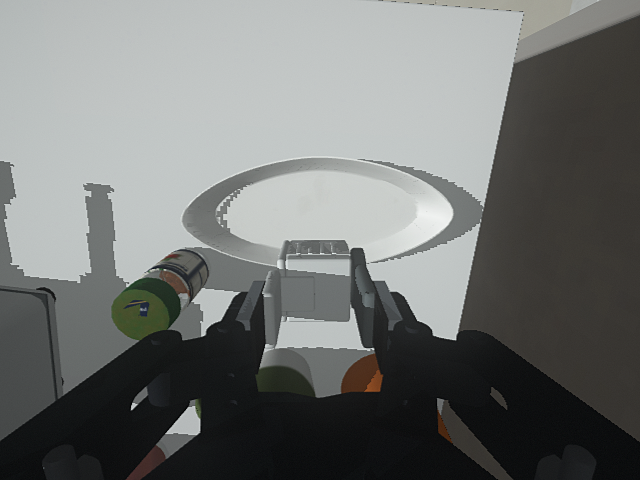

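The picture shows the dish floor centred near (320,212), as predicted, and the cap held level with its axis along the dish. I'll lower it.

>>> step_arm --targets "0.028 0 0 -0.03 0 0 0;0.028 0 0 -0.07 0 0 0;0.028 0 0 -0.11 0 0 0;0.028 0 0 -0.15 0 0 0;0.028 0 0 -0.19 0 0 0;0.028 0 0 -0.22 0 0 0;0.028 0 0 -0.24 0 0 0;0.028 0 0 -0.255 0 0 0;0.028 0 0 -0.264 0 0 0;0.028 0 0 -0.264 0 0 0"

```text
clock: 16.77
eef_pos: [0.5705, 0.2896, 0.0292]
tool_rot: [-0.035, 0.999, -0.0, -0.0]
ft_force: [-0.5, -0.3, -1.6]
grip_width: 0.0445
grasp_force: 29.6
```

>>> step_arm --targets "0.028 0 0 -0.004 0 0 0;0.028 0 0 -0.008 0 0 0;0.028 0 0 -0.012 0 0 0;0.028 0 0 -0.016 0 0 0;0.028 0 0 -0.016 0 0 0"

```text
clock: 17.18
eef_pos: [0.5705, 0.29, 0.0216]
tool_rot: [-0.035, 0.999, -0.0, -0.0]
ft_force: [-0.4, 0.7, -2.7]
grip_width: 0.0441
grasp_force: 29.6
```

>>> step_arm --targets "0.028 0 0 -0.001 0 0 0;0.028 0 0 -0.002 0 0 0;0.028 0 0 -0.003 0 0 0;0.028 0 0 -0.003 0 0 0"

```text
clock: 17.52
eef_pos: [0.5706, 0.29, 0.0202]
tool_rot: [-0.035, 0.999, -0.0, -0.0]
ft_force: [0.5, -0.3, -1.3]
grip_width: 0.0445
grasp_force: 29.6
```

>>> step_arm --targets "0.028 0 0 -0.001 0 0 0;0.028 0 0 -0.002 0 0 0;0.028 0 0 -0.002 0 0 0"

```text
clock: 17.77
eef_pos: [0.5708, 0.2901, 0.0195]
tool_rot: [-0.035, 0.999, 0.0, 0.0]
ft_force: [-0.2, -0.4, -1.6]
grip_width: 0.0446
grasp_force: 29.9
```

>>> step_arm --targets "0.028 0 0 -0.001 0 0 0;0.028 0 0 -0.002 0 0 0;0.028 0 0 -0.002 0 0 0"

```text
clock: 18.02
eef_pos: [0.5709, 0.2901, 0.0194]
tool_rot: [-0.035, 0.999, 0.0, 0.0]
ft_force: [-2.7, -1.1, 4.6]
grip_width: 0.0441
grasp_force: 30.9
```

>>> step_arm --targets "0.028 0 0 -0.001 0 0 0;0.028 0 0 -0.002 0 0 0;0.028 0 0 -0.002 0 0 0"

```text
clock: 18.27
eef_pos: [0.571, 0.2901, 0.0193]
tool_rot: [-0.035, 0.999, 0.0, 0.001]
ft_force: [-3.1, -2.3, 9.0]
grip_width: 0.0447
grasp_force: 31.6
```

Contact made softly (about 10 N). Ease off slightly and open gradually.

>>> step_arm --targets "0.028 0 0 0.001 0 0 0;0.05 0 0 0.001 0 0 0;0.1 0 0 0.001 0 0 0;0.15 0 0 0.001 0 0 0;0.2 0 0 0.001 0 0 0;0.25 0 0 0.001 0 0 0;0.3 0 0 0.001 0 0 0;0.4 0 0 0.001 0 0 0;0.5 0 0 0.001 0 0 0;0.5 0 0 0.001 0 0 0"

```text
clock: 19.1
eef_pos: [0.5705, 0.29, 0.0175]
tool_rot: [-0.035, 0.999, -0.0, -0.0]
ft_force: [0.8, -0.1, -0.5]
grip_width: 0.0645
grasp_force: 0.0
```

>>> step_arm --targets "0.6 0 0 0 0 0 0;0.7 0 0 0 0 0 0;0.7 0 0 0 0 0 0;0.7 0 0 0.02 0 0 0;0.7 0 0 0.05 0 0 0;0.7 0 0 0.09 0 0 0;0.7 0 0 0.15 0 0 0;0.7 0 0 0.22 0 0 0;0.7 0 0 0.28 0 0 0;0.7 0 0 0.28 0 0 0"

```text
clock: 19.93
eef_pos: [0.5745, 0.292, 0.167]
tool_rot: [-0.035, 0.999, 0.003, 0.007]
ft_force: [0.5, 0.8, 0.8]
grip_width: 0.0726
grasp_force: 0.0
```

```bash
python3 - <<'E'
from h import *
import cv2
o=bot.get_obs();print(o["clock"],o["eef_pos"],o["ft_force"],o["grip_width"])
a=bot.camera("wrist")[:,:,::-1]; b=bot.camera("top")[:,:,::-1]
cv2.imwrite("pics/end.png",np.hstack([cv2.resize(a,(400,300)),cv2.resize(b,(400,300))]))
E
```

```text
19.9333 [0.57454756 0.29200004 0.16696559] [0.45730965 0.80976035 0.83527255] 0.07264605179917673
```

View pics/end.png

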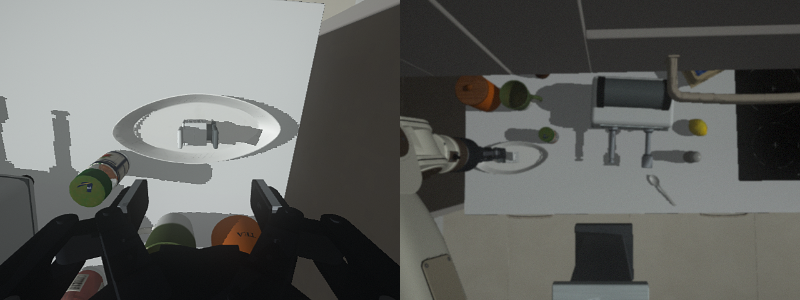

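The left half shows the cap upright on the dish floor near (200,133) with the gripper clear of it. The right half shows the other items where they were. I'll let it settle and hand in.

>>> step_arm --targets "0.7 0 0 0 0 0 0;0.7 0 0 0 0 0 0;0.7 0 0 0 0 0 0;0.7 0 0 0 0 0 0;0.7 0 0 0 0 0 0;0.7 0 0 0 0 0 0"

```text
clock: 20.53
eef_pos: [0.5704, 0.2899, 0.1571]
tool_rot: [-0.035, 0.999, -0.0, -0.001]
ft_force: [0.5, -0.4, -0.7]
grip_width: 0.0732
grasp_force: 0.0
```

```bash
python3 -c "
from workcell import bot
print(bot.job_done())"
```

```text
the job is handed in; nothing more can be done
None
```

The cap came straight off the tube with the collar held home at about 30 N, and it now stands upright in the dish with nothing else visibly moved; the job was handed in at about 20.5 s, and no verdict was shown.

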